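Charge the blue grinding jar from the drop cup

TASK

Put the steel grinding ball into the blue jar with the drop cup: set the cup level on the mouth of the blue jar, let go of it, then press its red tab down so that the hinged bottom swings open and the ball falls in. Leave the cup sitting level on the blue jar, and leave the orange jar where it stands.

Things in the scene. Friction and masses are not known exactly. Their poses are not given: they have to be found in the camera images.
- drop_cup: Loose white cup, 0.25 kg, parked in an aluminium ring, 60 mm high. Round flange 124 mm across, 4 mm thick; upright tube 38 mm across, 28 mm bore, from 14 mm below to 44 mm above the flange underside; grey grip flats 44 mm apart, 26 mm wide, 10 to 44 mm up. Origin: tube axis at flange underside. z up, x towards the red tab, flats look to +y and -y: fingers closing along y clear the tab.
- tab_top (a point): Centre of the top of the cup's red tab, a pad 20 mm (x) by 26 mm (y), 38 mm from the tube axis along cup x, 30 mm above the flange underside when up (14 mm below the tube top). Goes straight down 10 mm to its stop; spring 3 N at first, 5 N at the stop, lifts it again. Pressing it swings the hinged bottom open; the ball falls at about 7 mm.
- ball_center (a point): Centre of the steel grinding ball, 20 mm across, 33 g, that starts loose in the cup's tube on the hinged bottom (steel, 34 mm square). The bottom swings down to about 52 mm below the flange while the tab is pressed, and springs shut when it is let go.
- jar_blue: Target: open round blue jar with a white band, 100 mm across, 80 mm high, wall 4 mm, floor 6 mm thick, 0.5 kg, loose on the bench. Origin: centre of its underside, z up. Centred on it, the cup's flange overhangs the rim by 12 mm all round; the hinged bottom swings freely inside.
- jar_orange: Bystander: open orange jar of the same shape and size (100 mm across, 80 mm high). Origin: centre of its underside. Not to be used or moved.
Things that resemble listed ones, but are neither listed nor needed, are in the scene too. What is shaped like the jar_blue but turquoise or yellow is not meant.

How it is judged:
By the outcome, as a careful person would: the job done as asked, in the order asked, and still so for the second after the job is handed in, with the robot touching nothing.
It also fails if it takes over 48 s, if anything falls off the work surface, if the arm or the gripper's body presses on something with over 40 N, if the wrist force passes 120 N, or if a joint passes its speed limit or range.

ROBOT

A 7-joint arm with a two-finger parallel gripper is mounted at the origin on the work surface. World frame = base frame: x ahead of the robot, y to its left, z up, the work surface at z = 0. Lengths are in mm, angles in rad, forces in N, time in s.
With the tool pointing down it reaches from about 425 to 875 mm from the base axis. Payload 8.4 kg.
Tool frame: the origin (TCP) lies midway between the tips of the shut fingers; the grasp point (between the pads) lies 19 mm behind it (ctrl.pinch_z is the z of the grasp point in the tool frame, in mm); z points along the fingers, y is the line along which they close (so a half turn about z gives the same grasp; the last joint's range is limited). The gripper opens to 87 mm and grips with 3 to 60 N. Pads are 19 mm wide; open, the fingers measure 117 mm over their backs; the gripper's body (75 mm by 190 mm) begins 51 mm behind the grasp point.
Start: joints at [1.013, 0.333, 0.04, 1.465, -0.013, 1.343, -0.059], TCP at [287.841, -582.761, 222.546] pointing down, gripper open.
Joint ranges: [-2.58, 2.58], [-0.38, 2.09], [-1.3, 1.39], [0.25, 2.4], [-1.5, 4.64], [0.08, 2.09], [-2.65, 2.65]. Speed limits (rad/s): [2.22, 2.22, 2.79, 2.79, 3.14, 3.14, 3.14].

INTERFACE

Orientations are given as a rotation vector (axis times angle).
In Python, from cell import monitor, viewer, ticket, spotter, ctrl gives the robot as it stands.
- The arm moves only by the tool servo_tool, never from a script. Its arguments are lists of equal length, an entry for each row: "translation": the shift along the world's x, y, z each as a share of 40 mm, from -1 to 1, a list of three; "dr": the turn, a rotation vector about the world's x, y, z each as a share of 0.12 rad, from -1 to 1, a list of three. A call has 1 to 8 rows; each row shifts and turns the commanded pose from where the row before left it; what a row does not reach is not made up. A row lasts 1/12 s, in which the tool goes at most 41.7 mm and 7.16 degrees, less where a joint would pass 70% of its speed; a pose out of reach is approached as far as the arm can. A call with a number of a shift or a turn outside -1 to 1 is refused whole. A call with a gripper value outside its range is refused whole. "hand" is the closure, from -1 (fully open) to 1 (shut), set as the call begins (left out, the last holds). The fingers move at their own pace and stop on an object; "squeeze" is the grip in N (left out, the last holds). Time passes only in rows, so rows that do not move let the fingers close. It gives the time, the measured TCP pose, the force, the opening and the grip force at its end, in the units of the state.
- monitor.get_obs(): the state, without advancing time (a new reading comes with each control period).
- viewer.capture(name): name is "scene" or "top"; returns the picture (400x640x3 uint8, blue, green, red); there is no depth.
- viewer.get_calibration(name): a dict with "mtx" (3x3 intrinsics, pixels), "k1" (the pictures are not rectified: a ray, as slopes to the right and down, at radius r is drawn at 1 + k1 r^2 times it, then the intrinsics apply), "extrinsics" (4x4, takes a point from world to camera coordinates). Camera axes: x right, y down, z forward; pixel columns grow to the right and rows downward; lengths in mm; the calibration is good to about 2 mm. A picture is of the moment at which its call begins. get_calibration takes no time and is no camera call.
- ticket.hand_in(): hands the job in; it is judged then, once.
Trained networks look in the newest picture that a camera, given by its name, has taken for a name from the list of things; names that differ only in an ending like _2 or _b are one class to them, and where a whole thing is asked for, a point or a joint stands for the part that bears it (a point fixed in the world has none). Each returns a list of dicts, best first, with "p" (0 to 1); they miss things now and then, are a little off and sometimes report something else, mostly with a low value. They report only what shows in the picture. A call takes as long as a camera call. They do not tell look-alikes from the thing itself.
- spotter.find_in(camera, name): "location" ([x, y, z] in mm, in world coordinates, good to about 4 mm: the middle of the surface that is visible of it).
- spotter.spot_point(camera, name): "location" ([x, y, z] in mm, in world coordinates, good to about 4 mm: a listed point, or the origin of a listed thing).
The state is a dict: "t": time; "q": joint angles; "joint_vel": joint speeds; "effort": joint torques, N m; "tcp_pos": TCP position; "orientation": TCP orientation; "contact_force": force on the tool from outside, world axes, zero at the start; "wrist_torque": the same for the moment, N m; "opening": finger opening in mm; "grip_force": force on a finger pad.
Only numpy, scipy, OpenCV 4.12 (cv2) and the standard library are available. Lean on these libraries where they do the work, as an engineer would, in place of code of your own. Each camera call takes 0.05 s, during which the arm holds its last target. There are 200 camera calls.

## Working session

There is one attempt and no reset: what is moved stays moved. The work goes in short steps, Python scripts to look and compute and a tool call to move; the robot and the scene stay as the last step left them, time stands still between calls to the robot, and variables do not carry over. Pictures are saved under pics/ and viewed, at most 10 in all, crops included, and the job is handed in when it is done.

Besides the shell and the picture viewer there is one more tool, called after ">>>" as name(argument=value, ...) on one line, values as JSON. servo_tool: Moves the arm, as the interface text tells. Shift numbers are shares of 40 mm and turn numbers shares of 0.12 rad, none past 1 either way. Its arguments: {"type":"object","properties":{"translation":{"type":"array","items":{"type":"array","items":{"type":"number","minimum":-1,"maximum":1}}},"dr":{"type":"array","items":{"type":"array","items":{"type":"number","minimum":-1,"maximum":1}}},"hand":{"type":"number"},"squeeze":{"type":"number"}},"required":["translation","dr"]}

```bash
ls; mkdir -p pics; python3 - <<'E'
from cell import monitor, viewer, ticket, spotter, ctrl
import cv2,numpy as np
o=monitor.get_obs();print(o['t'],o['tcp_pos'],o['orientation'],o['opening'],ctrl.pinch_z)
for c in('scene','top'):
    cv2.imwrite(f'pics/{c}0.png',viewer.capture(c))
    for n in('drop_cup','tab_top','jar_blue','jar_orange','ball_center'):
        print(c,n,[(np.round(d['location']).tolist(),round(d['p'],2)) for d in spotter.spot_point(c,n)])
    k=viewer.get_calibration(c);print(k['mtx'].tolist(),k['k1'],np.round(k['extrinsics'],3).tolist())
print(monitor.get_obs()['t'])
E
```

```text
pics
0.0 [ 287.65119266 -582.37243747  221.67733884] [-3.05783867e+00 -7.14015830e-01  6.96230486e-04] 87.1987590067555 -18.700000000000003
scene drop_cup [([460.0, -149.0, 59.0], 0.59)]
scene tab_top [([490.0, -147.0, 84.0], 0.59)]
scene jar_blue [([454.0, 61.0, 5.0], 0.83), ([445.0, 203.0, -4.0], 0.62), ([612.0, 220.0, -3.0], 0.59)]
scene jar_orange [([617.0, -209.0, -2.0], 0.72)]
scene ball_center []
[[441.5044571766223, 0.0, 321.57112443772], [0.0, 441.5044571766223, 200.49727012865057], [0.0, 0.0, 1.0]] -0.108938850907533 [[-0.408, 0.913, -0.006, 201.767], [0.598, 0.263, -0.757, -266.917], [-0.689, -0.313, -0.654, 1090.388], [0.0, 0.0, 0.0, 1.0]]
top drop_cup [([459.0, -151.0, 62.0], 0.76)]
top tab_top [([496.0, -151.0, 86.0], 0.73)]
top jar_blue [([456.0, 56.0, 1.0], 0.89), ([616.0, 221.0, 1.0], 0.64), ([440.0, 204.0, 5.0], 0.63)]
top jar_orange [([611.0, -210.0, -2.0], 0.91)]
top ball_center [([455.0, -149.0, 54.0], 0.37)]
[[488.385790043814, 0.0, 321.68720038736006], [0.0, 488.385790043814, 195.35391238601244], [0.0, 0.0, 1.0]] 0.00907318482401557 [[-0.001, -1.0, 0.021, -2.587], [-0.985, -0.003, -0.172, 558.058], [0.172, -0.021, -0.985, 866.148], [0.0, 0.0, 0.0, 1.0]]
0.6
```

View pics/scene0.png

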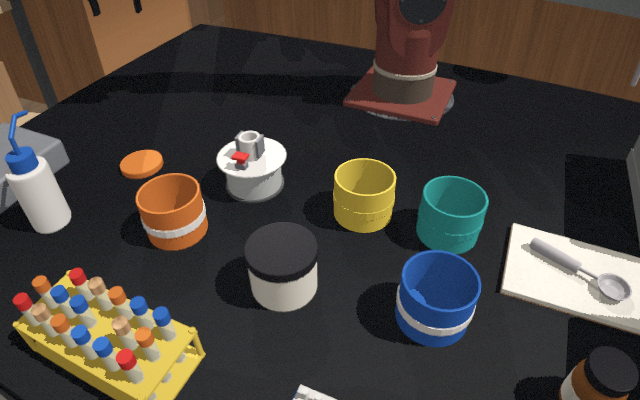

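View pics/top0.png

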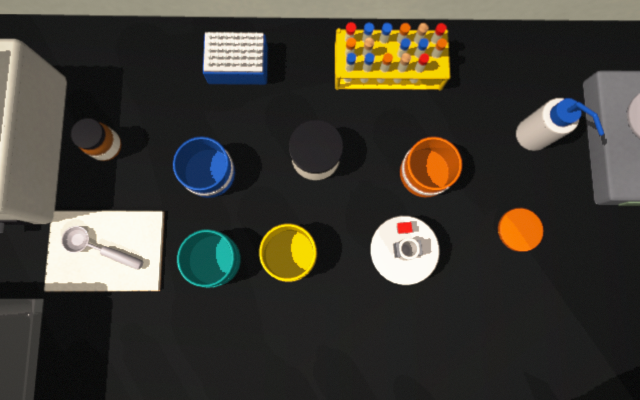

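```bash
cat > h.py <<'E'
import cv2,numpy as np
from scipy.optimize import minimize
from cell import monitor, viewer, ticket, spotter, ctrl
def proj(c,P):
    k=viewer.get_calibration(c);P=np.atleast_2d(P);T=k['extrinsics']
    q=P@T[:3,:3].T+T[:3,3];s=q[:,:2]/q[:,2:];s=s*(1+k['k1']*(s**2).sum(1,keepdims=True))
    m=k['mtx'];return s*[m[0,0],m[1,1]]+m[:2,2]
def unproj(c,uv,z):
    from scipy.optimize import fsolve
    return fsolve(lambda p:proj(c,[p[0],p[1],z])[0]-uv,[500,0])
a=np.linspace(0,2*np.pi,72,endpoint=False)
def circ(x,y,r,z):return np.c_[x+r*np.cos(a),y+r*np.sin(a),0*a+z]
def hull(c,x,y,parts):
    return cv2.convexHull(np.vstack([proj(c,circ(x,y,r,z)) for r,z in parts]).astype(np.float32))
def fit(masks,parts,x0):
    def f(p):
        e=0
        for c,m in masks.items():
            g=np.zeros(m.shape,np.uint8)
            cv2.fillPoly(g,[np.round(hull(c,*p,parts)*16).astype(np.int32)],255,cv2.LINE_AA,4)
            e+=np.abs(g.astype(float)-m).sum()/255
        return e
    r=minimize(f,x0,method='Nelder-Mead',options=dict(initial_simplex=np.array(x0)+[[0,0],[8,0],[0,8]],xatol=.05))
    return r.x,r.fun
def comp(m,c,P):   # filled component hull nearest to predicted point
    n,l,s,ce=cv2.connectedComponentsWithStats(m.astype(np.uint8))
    u=proj(c,P)[0];ok=[i for i in range(1,n) if s[i,4]>15]
    i=min(ok,key=lambda i:np.hypot(*(ce[i]-u)));return l==i,ce[i]
E
cat > m.py <<'E'
from h import *
im={c:cv2.imread(f'pics/{c}0.png') for c in('scene','top')}
J={};F={}
for c,i in im.items():
    h=cv2.cvtColor(i,cv2.COLOR_BGR2HSV);H,S,V=[h[...,k].astype(int) for k in range(3)]
    b=(abs(H-110)<10)&(S>130)&(V>40)
    m,_=comp(b,c,[614,220,50]);g=np.zeros(m.shape,np.uint8)
    pts=cv2.convexHull(np.argwhere(m)[:,::-1].astype(np.int32));cv2.fillPoly(g,[pts],255);J[c]=g
    r=((H<6)|(H>174))&(S>150)&(V>100);_,ce=comp(r,c,[496,-151,88]);print(c,'tab',ce,unproj(c,ce,90))
    w=(S<40)&(V>150);m,_=comp(w,c,[460,-150,64]);print(c,'white',m.sum(),unproj(c,comp(w,c,[460,-150,64])[1],64))
    g=np.zeros(m.shape,np.uint8);pts=cv2.convexHull(np.argwhere(m)[:,::-1].astype(np.int32));cv2.fillPoly(g,[pts],255);F[c]=g
    print(c,'jar',fit({c:J[c]},[(50,80),(50,4)],[614,220]))
    print(c,'cup',fit({c:F[c]},[(62,60),(62,64)]+([(19,104)] if c=='scene' else []),[460,-150]))
print(fit(J,[(50,80),(50,4)],[614,220]))
def crop(c,u,v,w=70,hh=52):
    return cv2.resize(im[c][max(0,v-hh):v+hh,u-w:u+w],(400,300),interpolation=cv2.INTER_CUBIC)
cv2.imwrite('pics/crop.png',np.vstack([np.hstack([crop('scene',438,297),crop('top',203,167)]),np.hstack([crop('scene',252,165),crop('top',405,245)])]))
E
python3 m.py
```

```text
scene tab [240.         156.89285714] [ 502.06012912 -144.40089541]
scene white 2212 [ 471.68198807 -135.93215564]
scene jar (array([591.63669896, 217.55876207]), np.float64(1366.3764705882354))
scene cup (array([ 462.17099762, -149.76701355]), np.float64(735.3960784313725))
top tab [404.4822695  227.31205674] [ 493.72520977 -147.84466589]
top white 3331 [ 452.76024337 -151.27317607]
top jar (array([614.18400424, 221.23984651]), np.float64(365.26666666666665))
top cup (array([ 456.12317805, -151.57142261]), np.float64(90.87843137254902))
(array([612.42337396, 219.02871587]), np.float64(1934.5686274509803))
```

View pics/crop.png

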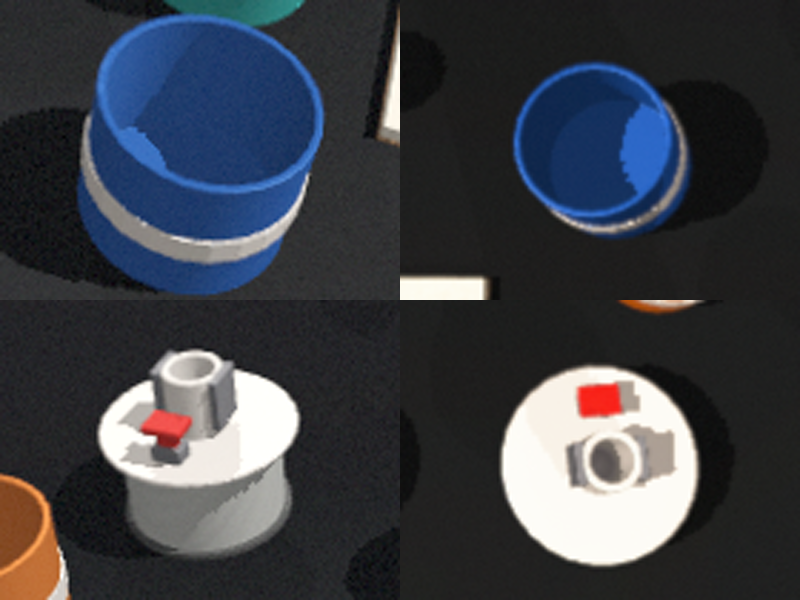

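Both jar crops show the only blue jar with a white band, at scene (438,297) and top (203,167). The look-alikes are turquoise at (452,214) and yellow at (364,194), and neither has a band. The cup is at top (405,248), with its red tab pointing roughly to +x at a yaw of about 0.1.

>>> servo_tool(translation=[[0.35,0.9,-0.05],[0.35,0.9,-0.05],[0.35,0.9,-0.05],[0.35,0.9,-0.05],[0.35,0.9,-0.05],[0.35,0.9,-0.05],[0.35,0.9,-0.05],[0.35,0.9,-0.05]], dr=[[0,0,-0.25],[0,0,-0.25],[0,0,-0.25],[0,0,-0.25],[0,0,-0.25],[0,0,-0.25],[0,0,-0.25],[0,0,-0.25]], hand=-1, squeeze=30)

```text
t: 1.27
tcp_pos: [400.2, -293.0, 206.8]
orientation: [3.122, 0.34, 0.001]
contact_force: [1.6, -0.2, -0.4]
opening: 87.2
grip_force: 0.0
```

```bash
cat > m2.py <<'E'
from h import *
# jar: rim/silhouette with all blue+band pixels near jar, fit each camera
for c in('scene','top'):
    i=cv2.imread(f'pics/{c}0.png');h=cv2.cvtColor(i,cv2.COLOR_BGR2HSV);H,S,V=[h[...,k].astype(int) for k in range(3)]
    b=((abs(H-110)<10)&(S>130)&(V>40))
    u=proj(c,[614,220,40])[0];yy,xx=np.indices(b.shape);b&=np.hypot(xx-u[0],yy-u[1])<65
    g=np.zeros(b.shape,np.uint8);cv2.fillPoly(g,[cv2.convexHull(np.argwhere(b)[:,::-1].astype(np.int32))],255)
    print(c,fit({c:g},[(50,80),(50,0)],[614,220]))
E
python3 m2.py
```

```text
scene (array([613.37304664, 218.01375151]), np.float64(149.0313725490196))
top (array([612.61848959, 219.81510024]), np.float64(78.75686274509803))
```

>>> servo_tool(translation=[[0.35,0.88,-0.2],[0.35,0.88,-0.2],[0.35,0.88,-0.2],[0.35,0.88,-0.2],[0,0,0],[0,0,0]], dr=[[0,0,-0.25],[0,0,-0.25],[0,0,-0.25],[0,0,-0.25],[0,0,0],[0,0,0]])

```text
t: 1.77
tcp_pos: [456.3, -151.8, 174.4]
orientation: [-3.137, -0.162, 0.0]
contact_force: [0.3, -0.4, 0.1]
opening: 86.8
grip_force: 0.0
```

```bash
python3 - <<'E'
from h import *
for c in('scene','top'):
    viewer.capture(c)
    for n in('drop_cup','tab_top'):print(c,n,[(np.round(d['location']).tolist(),round(d['p'],2)) for d in spotter.spot_point(c,n)])
E
```

```text
scene drop_cup [([456.0, -149.0, 60.0], 0.93)]
scene tab_top [([495.0, -148.0, 89.0], 0.41)]
top drop_cup []
top tab_top []
```

>>> servo_tool(translation=[[0,0.02,-0.4],[0,0,-0.4],[0,0,-0.4],[0,0,-0.4],[0,0,-0.4],[0,0,-0.4],[0,0,-0.12],[0,0,0]], dr=[[0,0,0],[0,0,0],[0,0,0],[0,0,0],[0,0,0],[0,0,0],[0,0,0],[0,0,0]])

```text
t: 2.73
tcp_pos: [454.8, -153.5, 72.7]
orientation: [-3.137, -0.153, 0.004]
contact_force: [-1.0, -0.7, 0.5]
opening: 87.2
grip_force: 0.0
```

```bash
python3 - <<'E'
from h import *
o=monitor.get_obs();print(o['tcp_pos'],o['contact_force'])
i=[viewer.capture(c) for c in('scene','top')]
cs=[cv2.resize(i[0][100:220,180:330],(400,320)),cv2.resize(i[1][190:310,330:480],(400,320))]
cv2.imwrite('pics/grasp.png',np.hstack(cs))
E
```

```text
[ 454.76786469 -153.47511122   72.70885257] [-0.96870832 -0.69558691  0.49726453]
```

View pics/grasp.png

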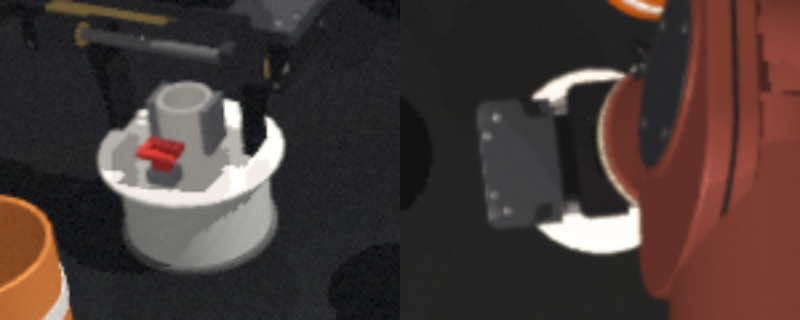

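The fingers straddle the tube at crop (110,90) and (255,110), lined up with the grey flats and clear of the red tab at (160,150). I'll nudge the tool to centre it, then close.

>>> servo_tool(translation=[[0.04,0.05,0],[0,0,0]], dr=[[0,0,0],[0,0,0]])

```text
t: 3.0
tcp_pos: [458.4, -151.1, 74.8]
orientation: [3.137, 0.155, 0.003]
contact_force: [-0.6, 1.0, 1.0]
opening: 86.9
grip_force: 0.0
```

>>> servo_tool(translation=[[0,0,0],[0,0,0],[0,0,0],[0,0,0],[0,0,0],[0,0,0],[0,0,0],[0,0,0]], dr=[[0,0,0],[0,0,0],[0,0,0],[0,0,0],[0,0,0],[0,0,0],[0,0,0],[0,0,0]], hand=1, squeeze=30)

```text
t: 3.67
tcp_pos: [457.4, -151.2, 73.7]
orientation: [-3.138, -0.155, 0.0]
contact_force: [-0.3, 0.3, -0.1]
opening: 43.3
grip_force: 30.0
```

>>> servo_tool(translation=[[0,0,0.2],[0,0,0.4],[0,0,0.5],[0,0,0.5],[0,0,0.4],[0,0,0.2],[0,0,0],[0,0,0]], dr=[[0,0,0],[0,0,0],[0,0,0],[0,0,0],[0,0,0],[0,0,0],[0,0,0],[0,0,0]])

```text
t: 4.33
tcp_pos: [457.3, -151.1, 161.5]
orientation: [3.138, 0.155, -0.0]
contact_force: [-0.0, -0.5, -3.0]
opening: 43.9
grip_force: 30.0
```

>>> servo_tool(translation=[[0.12,0.29,0],[0.24,0.58,0],[0.24,0.58,0],[0.24,0.58,0],[0.24,0.58,0],[0.24,0.58,0],[0.24,0.58,0],[0.24,0.58,0]], dr=[[0,0,0],[0,0,0],[0,0,0],[0,0,0],[0,0,0],[0,0,0],[0,0,0],[0,0,0]])

```text
t: 5.0
tcp_pos: [528.8, 23.9, 160.1]
orientation: [-3.137, -0.155, 0.004]
contact_force: [0.7, -0.8, -2.8]
opening: 43.6
grip_force: 30.0
```

>>> servo_tool(translation=[[0.24,0.58,0],[0.24,0.58,0],[0.24,0.58,0],[0.24,0.58,0],[0.24,0.58,0],[0.24,0.58,0],[0.24,0.58,0],[0.12,0.29,0]], dr=[[0,0,0],[0,0,0],[0,0,0],[0,0,0],[0,0,0],[0,0,0],[0,0,0],[0,0,0]])

```text
t: 5.67
tcp_pos: [600.8, 200.1, 159.8]
orientation: [-3.136, -0.159, 0.004]
contact_force: [-0.6, -0.5, -2.3]
opening: 43.9
grip_force: 30.0
```

>>> servo_tool(translation=[[0.15,0.3,0],[0.1,0.2,0],[0,0,0],[0,0,0],[0,0,0]], dr=[[0,0,0],[0,0,0],[0,0,0],[0,0,0],[0,0,0]])

```text
t: 6.08
tcp_pos: [611.4, 215.4, 161.6]
orientation: [3.137, 0.153, -0.0]
contact_force: [0.2, 0.7, -2.6]
opening: 44.1
grip_force: 30.0
```

```bash
python3 - <<'E'
from h import *
o=monitor.get_obs();print(o['tcp_pos'],o['orientation'],o['contact_force'])
i=[viewer.capture(c) for c in('scene','top')]
for c in('scene','top'):
    for n in('drop_cup','tab_top','jar_blue'):print(c,n,[(np.round(d['location']).tolist(),round(d['p'],2)) for d in spotter.spot_point(c,n)])
cs=[cv2.resize(i[0][150:390,320:620],(400,320)),cv2.resize(i[1][70:310,80:380],(400,320))]
cv2.imwrite('pics/over.png',np.hstack(cs))
E
```

```text
[611.44146103 215.39559853 161.60769561] [ 3.13696537e+00  1.53098122e-01 -4.72339918e-04] [ 0.15176567  0.6933209  -2.63670329]
scene drop_cup [([614.0, 214.0, 148.0], 0.88)]
scene tab_top [([648.0, 220.0, 174.0], 0.83)]
scene jar_blue [([608.0, 219.0, -3.0], 0.98), ([454.0, 60.0, 4.0], 0.86)]
top drop_cup []
top tab_top []
top jar_blue [([456.0, 56.0, -3.0], 0.81), ([611.0, -208.0, 0.0], 0.68)]
```

View pics/over.png

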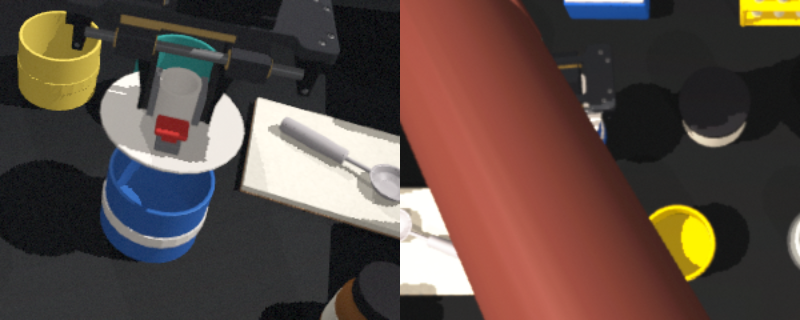

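The scene view shows the flange over the blue jar, but its ellipse looks rolled (crop (105,100) to (240,145)), so the cup may have tilted in the grip. I'll measure the tilt.

```bash
cat > tilt.py <<'E'
from h import *
from scipy.optimize import least_squares
from scipy.spatial import cKDTree
from scipy.spatial.transform import Rotation as Ro
import sys
def tilt(i,ctr,show=None,c='scene'):
    h=cv2.cvtColor(i,cv2.COLOR_BGR2HSV);H,S,V=[h[...,k].astype(int) for k in range(3)]
    w=(S<45)&(V>110);u=proj(c,ctr)[0];yy,xx=np.indices(w.shape);w&=np.hypot(xx-u[0],yy-u[1])<62
    n,l,s,ce=cv2.connectedComponentsWithStats(w.astype(np.uint8));k=1+np.argmax(s[1:,4]);m=(l==k)
    hu=cv2.convexHull(np.argwhere(m)[:,::-1].astype(np.float32))[:,0]
    # dense hull contour
    g=np.zeros(m.shape,np.uint8);cv2.fillPoly(g,[hu.astype(np.int32)],255)
    C=max(cv2.findContours(g,0,cv2.CHAIN_APPROX_NONE)[0],key=len)[:,0].astype(float)
    C=C[[m[max(0,int(y)-1):int(y)+2,int(x)-1:int(x)+2].any() for x,y in C]]
    t=np.linspace(0,2*np.pi,720)
    ring=np.vstack([np.c_[62*np.cos(t),62*np.sin(t),0*t+z] for z in(0,4)])
    def f(p,full=False):
        P=Ro.from_rotvec([p[3],p[4],0]).apply(ring)+p[:3]
        H_=cv2.convexHull(proj(c,P).astype(np.float32))
        return np.array([cv2.pointPolygonTest(H_,(float(x),float(y)),True) for x,y in C])
    r=least_squares(f,[*ctr,0,0],loss='soft_l1',f_scale=.7,diff_step=1e-3,x_scale=[10,10,10,.1,.1])
    return r.x,np.sqrt(np.mean(r.fun**2)),len(C),C
if __name__=='__main__':
    i0=cv2.imread('pics/scene0.png');x,e,n,_=tilt(i0,[456,-151,60]);print('ref',x.round(3),e,n)
    i=viewer.capture('scene');x,e,n,C=tilt(i,[612,216,146]);print('now',x.round(3),e,n)
    for a_,b in C:cv2.circle(i,(int(a_),int(b)),0,(255,0,255),-1)
    cv2.imwrite('pics/tilt.png',cv2.resize(i[180:320,370:520],(600,560),interpolation=cv2.INTER_NEAREST))
E
python3 tilt.py
```

```text
ref [ 4.70923e+02 -1.42949e+02  5.33820e+01 -5.53000e-01  4.50000e-01] 1.0403523799605459 159
now [ 6.07120e+02  2.15057e+02  1.43809e+02 -4.00000e-03  5.00000e-03] 0.6073621217302602 236
```

View pics/tilt.png

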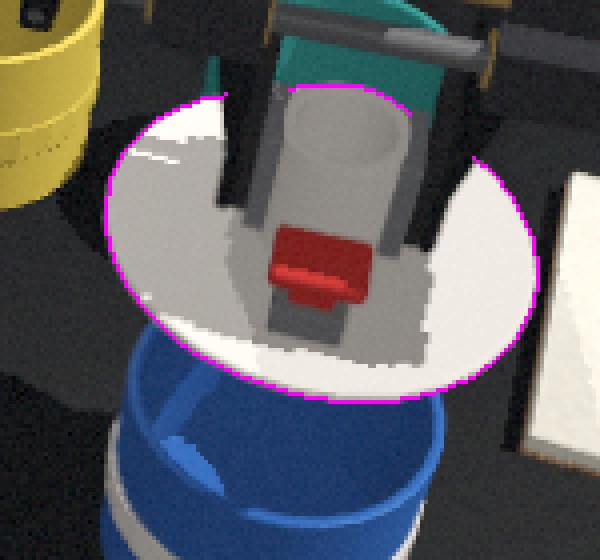

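```bash
python3 - <<'E'
s=open('tilt.py').read()
s=s.replace("    t=np.linspace(0,2","    cu=proj(c,np.array(ctr)+[0,0,44])[0];C=C[~((abs(C[:,0]-cu[0])<33)&(C[:,1]<u[1]-5))]\n    t=np.linspace(0,2")
a=s.index("    r=least_squares");b=s.index("if __name__")
s=s[:a]+"""    sc=np.array([10,10,10,.1,.1])
    best=None
    for a0 in(0,.2,-.2):
      for b0 in(0,.2,-.2):
        r=least_squares(lambda q:f(np.array(ctr+[0,0])+(q-5)*sc),5+np.array([0,0,0,a0,b0])*10,loss='soft_l1',f_scale=.5,diff_step=4e-3)
        if best is None or r.cost<best.cost:best=r
    return np.array(ctr+[0,0])+(best.x-5)*sc,np.sqrt(np.mean(best.fun**2)),len(C),C
"""+s[b:]
s=s.replace("i=viewer.capture('scene');","i=viewer.capture('scene');cv2.imwrite('pics/now.png',i);")
open('tilt.py','w').write(s)
E
python3 tilt.py
```

```text
ref [ 5.17323e+02 -1.08896e+02  1.02378e+02 -9.32000e-01  3.21000e-01] 0.6624187463111139 98
now [ 6.08017e+02  2.15178e+02  1.44023e+02 -4.00000e-03 -1.20000e-02] 0.2674283417310209 200
```

The fit says the flange is level (tilt under 0.7°, residual 0.27 px), so the roll was only perspective. The cup is within about 3 mm of the jar axis. I'll correct that and lower it.

>>> servo_tool(translation=[[0.05,0.06,-0.1],[0,0,-0.3],[0,0,-0.3],[0,0,-0.3],[0,0,-0.3],[0,0,-0.15],[0,0,-0.05],[0,0,0]], dr=[[0,0,0],[0,0,0],[0,0,0],[0,0,0],[0,0,0],[0,0,0],[0,0,0],[0,0,0]])

```text
t: 7.25
tcp_pos: [613.1, 219.1, 100.8]
orientation: [3.138, 0.155, -0.002]
contact_force: [0.3, 0.9, -1.9]
opening: 43.8
grip_force: 30.0
```

>>> servo_tool(translation=[[0,0,-0.05],[0,0,-0.05],[0,0,0],[0,0,0],[0,0,0]], dr=[[0,0,0],[0,0,0],[0,0,0],[0,0,0],[0,0,0]])

```text
t: 7.67
tcp_pos: [613.6, 219.3, 98.1]
orientation: [-3.138, -0.155, -0.001]
contact_force: [0.3, 0.1, -3.8]
opening: 43.8
grip_force: 30.0
```

>>> servo_tool(translation=[[0,0,-0.04],[0,0,-0.04],[0,0,0],[0,0,0]], dr=[[0,0,0],[0,0,0],[0,0,0],[0,0,0]])

```text
t: 8.0
tcp_pos: [613.3, 219.2, 94.3]
orientation: [3.138, 0.155, -0.001]
contact_force: [0.5, 0.1, -3.6]
opening: 43.6
grip_force: 30.0
```

>>> servo_tool(translation=[[0,0,-0.03],[0,0,0],[0,0,0]], dr=[[0,0,0],[0,0,0],[0,0,0]])

```text
t: 8.25
tcp_pos: [613.6, 219.3, 93.8]
orientation: [-3.138, -0.155, -0.001]
contact_force: [-1.4, -0.3, 2.9]
opening: 43.7
grip_force: 30.0
```

Contact: the force changed from -3 to +3 N at TCP z 93.8, as expected for the rim. Releasing.

>>> servo_tool(translation=[[0,0,0],[0,0,0],[0,0,0],[0,0,0],[0,0,0],[0,0,0],[0,0,0],[0,0,0]], dr=[[0,0,0],[0,0,0],[0,0,0],[0,0,0],[0,0,0],[0,0,0],[0,0,0],[0,0,0]], hand=-1)

```text
t: 8.92
tcp_pos: [613.5, 219.2, 93.3]
orientation: [-3.138, -0.155, -0.0]
contact_force: [0.2, -0.6, -0.4]
opening: 84.9
grip_force: 0.0
```

>>> servo_tool(translation=[[0,0,0.1],[0,0,0.3],[0,0,0.4],[0,0,0.4],[0,0,0.4],[0,0,0.2],[0,0,0],[0,0,0]], dr=[[0,0,0],[0,0,0],[0,0,0],[0,0,0],[0,0,0],[0,0,0],[0,0,0],[0,0,0]])

```text
t: 9.58
tcp_pos: [613.6, 219.3, 165.8]
orientation: [-3.138, -0.155, -0.001]
contact_force: [0.4, 0.5, -1.4]
opening: 87.3
grip_force: 0.0
```

```bash
cat > chk.py <<'E'
from tilt import *
import sys
o=monitor.get_obs();print(o['t'],o['tcp_pos'],o['opening'],o['contact_force'])
i=viewer.capture('scene')
for n in('drop_cup','tab_top','jar_blue','ball_center'):print(n,[(np.round(d['location']).tolist(),round(d['p'],2)) for d in spotter.spot_point('scene',n)])
x,e,n,C=tilt(i,[613,219,80]);print('flange',x.round(3),e,n)
cv2.imwrite(sys.argv[1],cv2.resize(i[180:370,350:550],(600,570),interpolation=cv2.INTER_CUBIC))
E
python3 chk.py pics/placed.png
```

```text
9.5833 [613.62009788 219.33824141 165.80475009] 87.26791930946108 [ 0.39756347  0.52329057 -1.43568365]
drop_cup [([616.0, 222.0, 82.0], 0.72), ([608.0, 220.0, -4.0], 0.62)]
tab_top [([651.0, 225.0, 108.0], 0.75)]
jar_blue [([453.0, 60.0, 3.0], 0.95), ([443.0, 202.0, -1.0], 0.83), ([612.0, 221.0, -3.0], 0.69)]
ball_center []
flange [6.26157e+02 2.17194e+02 8.38460e+01 3.69000e-01 7.45000e-01] 1.3623538400752833 198
```

View pics/placed.png

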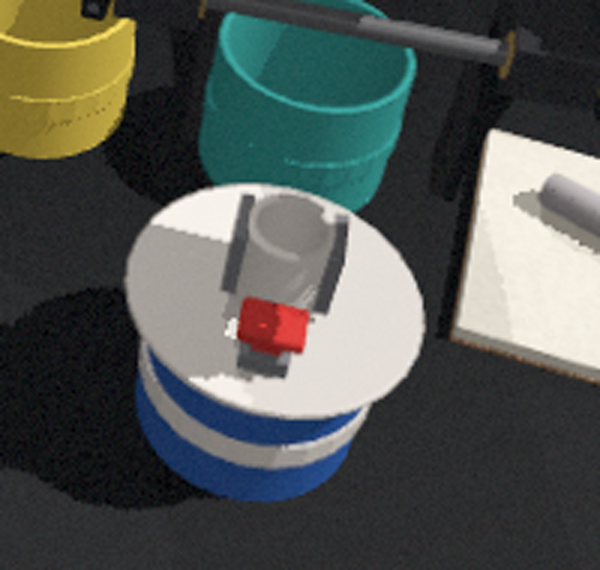

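The cup sits centred on the blue jar: the flange spans crop x 125–425 with the band visible below, and the red tab is up at crop (272,325). Next I'll shut the fingers, move over the tab at about (650.5,223), and check the flange level numerically.

>>> servo_tool(translation=[[0.2,0.02,0],[0.3,0.03,0],[0.3,0.03,0],[0.12,0.01,0],[0,0,0],[0,0,0],[0,0,0],[0,0,0]], dr=[[0,0,0],[0,0,0],[0,0,0],[0,0,0],[0,0,0],[0,0,0],[0,0,0],[0,0,0]], hand=1)

```text
t: 10.5
tcp_pos: [649.8, 223.0, 165.4]
orientation: [3.138, 0.156, -0.0]
contact_force: [0.3, 0.5, 0.4]
opening: 41.6
grip_force: 0.0
```

>>> servo_tool(translation=[[0,0,-0.2],[0,0,-0.3],[0,0,-0.3],[0,0,-0.2],[0,0,-0.1],[0,0,0],[0,0,0],[0,0,0]], dr=[[0,0,0],[0,0,0],[0,0,0],[0,0,0],[0,0,0],[0,0,0],[0,0,0],[0,0,0]])

```text
t: 11.17
tcp_pos: [650.5, 223.1, 121.8]
orientation: [-3.137, -0.155, -0.001]
contact_force: [-0.2, -0.2, 0.2]
opening: 0.8
grip_force: 0.0
```

```bash
python3 - <<'E'
from h import *
from scipy.optimize import minimize
i=viewer.capture('scene')
o=monitor.get_obs();print(o['tcp_pos'],o['opening'])
for d in spotter.spot_point('scene','tab_top'):print(d)
# overlay level flange at placed pose and tcp
p=proj('scene',np.vstack([circ(612.5,219.2,62,84),circ(612.5,219.2,62,80)])).astype(np.float32)
j=cv2.resize(i[180:370,350:550],(600,570),interpolation=cv2.INTER_CUBIC)
h=cv2.convexHull(p)[:,0];h=((h-[350,180])*3+1).astype(np.int32)
cv2.polylines(j,[h],True,(255,0,255),1)
t=proj('scene',[o['tcp_pos']])[0];t=(t-[350,180])*3+1;cv2.circle(j,tuple(int(v) for v in t),4,(0,255,0),-1)
cv2.imwrite('pics/pretab.png',j)
E
```

```text
[650.56817696 223.06759707 121.99507611] 0.4448183732947559
{'location': [653.2, 221.6, 105.7], 'p': 0.8}
```

View pics/pretab.png

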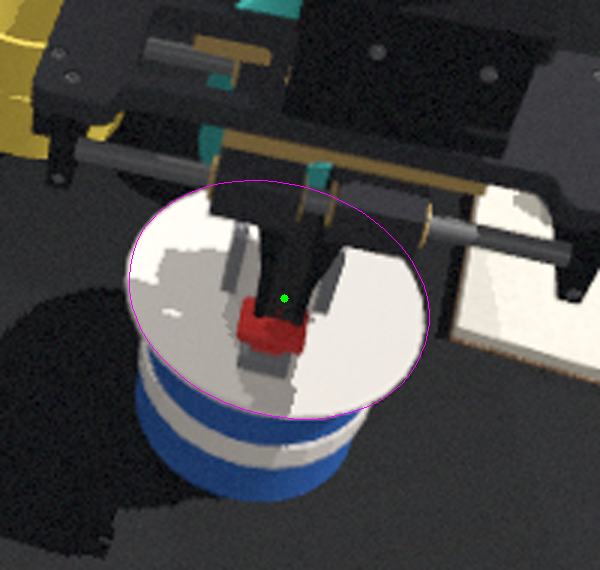

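The level-flange overlay lies on the flange edge, so it is level. The shut fingertips are at crop (284,315), above the red tab at (272,325), perhaps 2 mm off in y. Pressing in steps.

>>> servo_tool(translation=[[0.02,-0.04,-0.1],[0,0,-0.1],[0,0,-0.05],[0,0,0],[0,0,0]], dr=[[0,0,0],[0,0,0],[0,0,0],[0,0,0],[0,0,0]])

```text
t: 11.68
tcp_pos: [651.0, 221.1, 111.1]
orientation: [3.138, 0.155, -0.001]
contact_force: [0.3, -0.1, -0.2]
opening: 0.4
grip_force: 0.0
```

>>> servo_tool(translation=[[0,0,-0.05],[0,0,-0.05],[0,0,0],[0,0,0]], dr=[[0,0,0],[0,0,0],[0,0,0],[0,0,0]])

```text
t: 12.02
tcp_pos: [651.2, 221.4, 107.6]
orientation: [-3.138, -0.155, -0.001]
contact_force: [-1.6, 0.1, 3.7]
opening: 0.2
grip_force: 1.6
```

>>> servo_tool(translation=[[0,0,-0.05],[0,0,-0.05],[0,0,0],[0,0,0]], dr=[[0,0,0],[0,0,0],[0,0,0],[0,0,0]])

```text
t: 12.35
tcp_pos: [651.2, 221.4, 103.4]
orientation: [-3.138, -0.155, -0.001]
contact_force: [-0.3, -0.1, 4.0]
opening: 0.4
grip_force: 2.1
```

>>> servo_tool(translation=[[0,0,-0.04],[0,0,-0.03],[0,0,0],[0,0,0],[0,0,0],[0,0,0]], dr=[[0,0,0],[0,0,0],[0,0,0],[0,0,0],[0,0,0],[0,0,0]])

```text
t: 12.85
tcp_pos: [651.2, 221.4, 100.6]
orientation: [-3.138, -0.155, -0.001]
contact_force: [-0.1, 0.9, 4.3]
opening: 0.7
grip_force: 2.4
```

>>> servo_tool(translation=[[0,0,-0.02],[0,0,0],[0,0,0],[0,0,0],[0,0,0],[0,0,0],[0,0,0],[0,0,0]], dr=[[0,0,0],[0,0,0],[0,0,0],[0,0,0],[0,0,0],[0,0,0],[0,0,0],[0,0,0]])

```text
t: 13.52
tcp_pos: [651.2, 221.4, 100.5]
orientation: [-3.138, -0.155, -0.001]
contact_force: [-1.5, -1.1, 9.0]
opening: 0.4
grip_force: 4.7
```

>>> servo_tool(translation=[[0,0,-0.02],[0,0,0],[0,0,0],[0,0,0]], dr=[[0,0,0],[0,0,0],[0,0,0],[0,0,0]])

```text
t: 13.85
tcp_pos: [651.4, 221.4, 100.4]
orientation: [-3.138, -0.155, -0.002]
contact_force: [-3.9, -1.1, 13.7]
opening: 0.4
grip_force: 7.0
```

The tab is on its stop: z is steady at 100.5 while the force rises to 14 N. I'll raise the tool slowly and clear the view.

>>> servo_tool(translation=[[0,0,0.05],[0,0,0.08],[0,0,0.1],[0,0,0.15],[0,0,0.4],[0,0,0.6],[0,0,0.6],[0,0,0.6]], dr=[[0,0,0],[0,0,0],[0,0,0],[0,0,0],[0,0,0],[0,0,0],[0,0,0],[0,0,0]])

```text
t: 14.52
tcp_pos: [650.4, 220.8, 202.6]
orientation: [3.137, 0.155, -0.003]
contact_force: [0.4, 0.5, -0.4]
opening: 0.1
grip_force: 0.0
```

>>> servo_tool(translation=[[-0.2,-0.5,0.6],[-0.2,-0.9,0.2],[-0.2,-0.9,0],[-0.2,-0.9,0],[-0.2,-0.9,0],[-0.2,-0.9,0],[-0.2,-0.9,0],[-0.1,-0.4,0]], dr=[[0,0,0],[0,0,0],[0,0,0],[0,0,0],[0,0,0],[0,0,0],[0,0,0],[0,0,0]])

```text
t: 15.18
tcp_pos: [589.4, -37.1, 233.8]
orientation: [3.136, 0.146, -0.003]
contact_force: [0.6, -0.8, -0.1]
opening: 0.1
grip_force: 0.0
```

```bash
python3 - <<'E'
from h import *
i=[viewer.capture(c) for c in('scene','top')]
o=monitor.get_obs();print(o['t'],o['tcp_pos'])
for c in('scene','top'):
  for n in('drop_cup','tab_top','ball_center','jar_orange'):print(c,n,[(np.round(d['location']).tolist(),round(d['p'],2)) for d in spotter.spot_point(c,n)])
j=[]
for c,k,(u,v) in zip(('scene','top'),i,((450,275),(205,165))):
    b=k[v-90:v+90,u-60:u+60];b=cv2.resize(b,(400,600),interpolation=cv2.INTER_CUBIC);s=600/180
    h=cv2.convexHull(proj(c,np.vstack([circ(612.5,219.2,62,84),circ(612.5,219.2,62,80)])).astype(np.float32))[:,0]
    cv2.polylines(b,[((h-[u-60,v-90]+.5)*s).astype(np.int32)],True,(255,0,255),1);j.append(b)
cv2.imwrite('pics/after.png',np.hstack(j))
E
```

```text
15.2833 [589.84594005 -35.94615453 233.7828428 ]
scene drop_cup [([614.0, 222.0, 77.0], 0.88)]
scene tab_top [([649.0, 223.0, 107.0], 0.73)]
scene ball_center []
scene jar_orange [([618.0, -209.0, -2.0], 0.78)]
top drop_cup [([618.0, 222.0, 82.0], 0.68)]
top tab_top [([652.0, 224.0, 108.0], 0.72)]
top ball_center []
top jar_orange []
```

View pics/after.png

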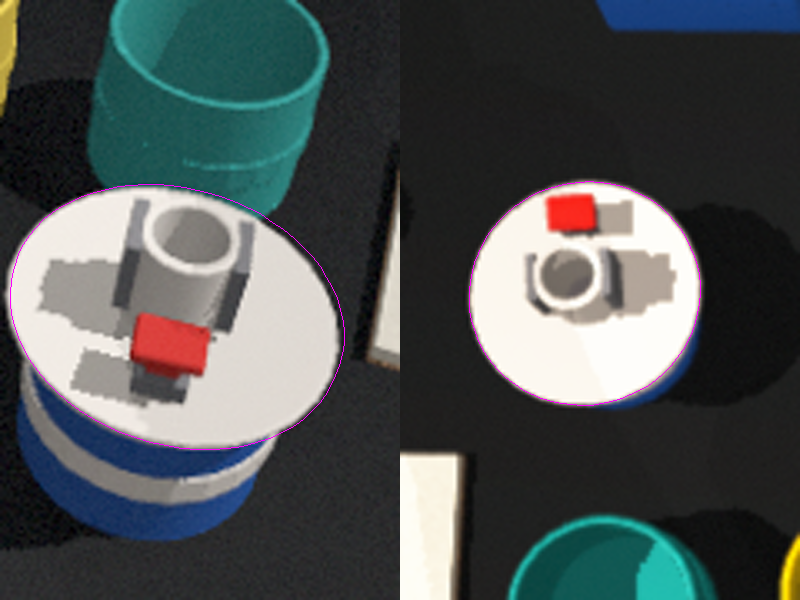

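The cup is still level and centred: the overlay matches in both views, and the tab is back up at (170,345) and (570,213). One last enlarged look into the bore, before and now, to confirm that the ball is gone.

```bash
python3 - <<'E'
from h import *
i=viewer.capture('top');s=viewer.capture('scene');j=[]
for k,c,P in((cv2.imread('pics/top0.png'),'top',[456.2,-151.5,104]),(i,'top',[612.5,219.2,124]),(cv2.imread('pics/scene0.png'),'scene',[456.2,-151.5,104]),(s,'scene',[612.5,219.2,124])):
    u,v=proj(c,P)[0].round().astype(int);b=k[v-14:v+14,u-18:u+18]
    b=np.clip((b.astype(float)/255)**.6*255,0,255).astype(np.uint8)
    j.append(cv2.resize(b,(384,299),interpolation=cv2.INTER_CUBIC))
cv2.imwrite('pics/bore.png',np.vstack([np.hstack(j[:2]),np.hstack(j[2:])]))
print([(np.round(d['location']),d['p']) for d in spotter.find_in('top','ball_center')])
E
```

```text
[]
```

View pics/bore.png

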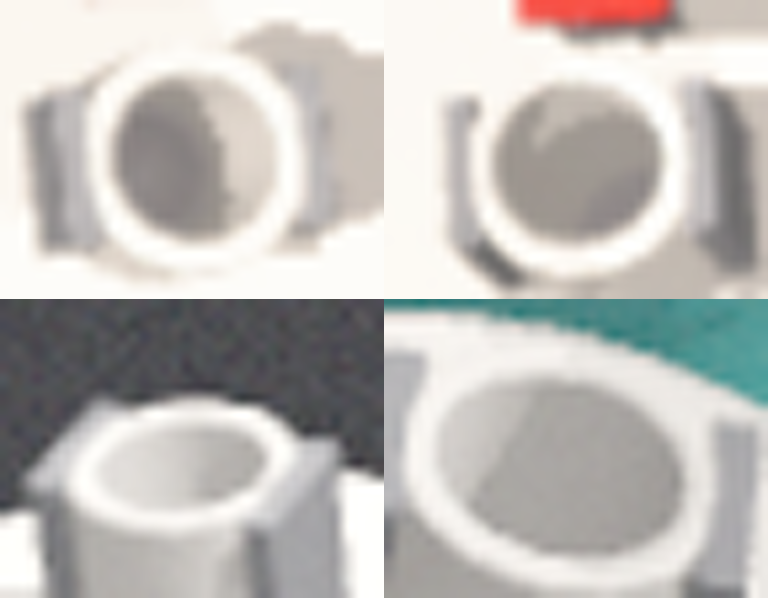

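```bash
python3 - <<'E'
from h import *
for nm,c,x,y,z in(('t0',"top",456.2,-151.5,60),('now','top',612.5,219.2,80)):
    o=proj(c,[x,y,z+44])[0].round()-[18,14]
    f=lambda P:((proj(c,P)-o+.5)*384/36).round().astype(int)
    print(nm,'rim ctr',f([x,y,z+44]),'floor ctr',f([x,y,z-14]),'floor r',f([x,y-14,z-14])-f([x,y,z-14]),'ball ctr/r',f([x,y,z-4]),f([x,y-10,z-4])-f([x,y,z-4]))
E
```

```text
t0 rim ctr [[195 155]] floor ctr [[129 177]] floor r [[80  0]] ball ctr/r [[140 174]] [[58  0]]
now rim ctr [[193 159]] floor ctr [[272 243]] floor r [[81  1]] ball ctr/r [[259 230]] [[59  0]]
```

The ball seen before as a round shaded disc at (160,170) no longer shows. What's left is a flat crescent at (625,195) where the closed bottom should be. A ball would show up in nearly the same place there, so the image alone can't settle it. The stronger evidence is the press: the tab travelled its full 10 mm to the stop and stayed near it for about 1 s, well past the 7 mm at which the ball drops. Handing in.

```bash
python3 -c "
from cell import ticket
print(ticket.hand_in())"
```

```text
the job is handed in; nothing more can be done
None
```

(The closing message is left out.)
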